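Lay a tube block on the heating plate and swing its retaining bar home

ROBOT

A 6-joint arm with a two-finger parallel gripper is mounted at the origin on the work surface. World frame = base frame: x ahead of the robot, y to its left, z up, the work surface at z = 0. Lengths are in mm, angles in rad, forces in N, time in s.
With the tool pointing down it reaches from about 350 to 800 mm from the base axis. Payload 7.3 kg.
Tool frame: the origin (TCP) lies at the very end of the fingers, on their centre line; the grasp point (between the pads) lies ctrl.pinch_z behind it (ctrl.pinch_z is the distance from the TCP to the grasp point, in mm); z points along the fingers, y is the direction in which the jaws open and shut (so a half turn about z gives the same grasp; the last joint's range is limited). The gripper opens to 85 mm and grips with 20 to 120 N. Pads are 22 mm wide; open, the fingers measure 114 mm over their backs; the gripper's body (76 mm by 85 mm) begins 54 mm behind the grasp point. The pads swing forward as they close: fully open they stand 13 mm farther back than shut.
Start: joints at [-1.291, 0.342, 1.524, -0, 1.275, -0.146], TCP at [216.875, -478.132, 231.322] pointing down, gripper open.
Joint ranges: [-2.53, 2.53], [-0.77, 2.02], [0.04, 2.7], [-1, 4.14], [0.28, 2.66], [-3.11, 3.11]. Speed limits (rad/s): [2.57, 2.57, 3.14, 3.14, 3.14, 3.14].

INTERFACE

Orientations are given as a unit quaternion [w, x, y, z].
In Python, from rig import ctrl gives the robot as it stands. The module is installed in compiled form; this text tells all that it offers.
- The arm moves only by the tool step_arm, never from a script. Its argument "plan" is one flat list of numbers, 5 for each row, row after row: the gripper's target within -1 to 1 (shut at 1, half-way at 0, fully open at -1), then the shift along the tool's x, y, z normalised to -1 to 1, where 1 is 150 mm, then the turn about the tool's z normalised to -1 to 1, where 1 is 30 degrees. In form: [grip, tx, ty, tz, turn, grip, tx, ty, tz, turn, ...]. A call has 1 to 12 rows; each row shifts and turns the commanded pose from where the row before left it, along the tool's axes as they then stand; what a row does not reach is not made up. A row lasts 1/8 s, in which the tool goes at most 62.5 mm and 10.7 degrees, less where a joint would pass 70% of its speed; a pose out of reach is approached as far as the arm can. A call with a number of a shift or a turn outside -1 to 1 is refused whole. A call with a gripper value outside its range is refused whole. The fingers move at their own pace and stop on an object; the grip force is fixed at half the most. Time passes only in rows, so rows that do not move let the fingers close. It gives the time, the measured TCP pose, the force and the opening at its end, in the units of the state.
- ctrl.get_state(): the state, without advancing time (a new reading comes with each control period).
- ctrl.camera(name): name is "scene" or "top" or "wrist"; returns (picture, depth): 420x560x3 uint8, red, green, blue; 420x560 float32, mm along the optical axis (not along the pixel's ray), 0 where there is no reading.
- ctrl.calibration(name): a dict with "fx", "fy", "cx", "cy" (pixels), "rvec" (rotation vector, rad) and "tvec" (3), from world to camera coordinates, as OpenCV has them; the wrist camera has in their place "hand_eye" (4x4, takes a point from camera to tool coordinates, whose origin is the TCP and whose axes are the flange's). Camera axes: x right, y down, z forward; pixel columns grow to the right and rows downward; lengths in mm; the calibration is good to about 2 mm. The wrist camera is an equidistant fisheye: a pixel r from the principal point sees the ray r / f radians off the axis. A picture is of the moment at which its call begins: read the wrist's pose just before it. calibration takes no time and is no camera call.
- ctrl.sign_off(): hands the job in, once; it reports no verdict.
The state is a dict: "clock": time; "joint_pos": joint angles; "joint_vel": joint speeds; "tau": joint torques, N m; "eef_pos": TCP position; "tool_rot": TCP orientation; "force": force on the tool from outside, world axes, zero at the start; "moment": the same for the moment, N m; "finger_gap": opening from 0.0 (shut) to 1.0 (fully open).
Only numpy, scipy, OpenCV 4.12 (cv2) and the standard library are available. Lean on these libraries where they do the work, as an engineer would, in place of code of your own. Each camera call takes 0.05 s, during which the arm holds its last target.

TASK

First clear the way for the retaining bar of the heating plate: lift the blue-capped conical flask out of its swing and stand it upright in the middle of the blue spill tray. Then tip the aluminium tube block, which stands on end on the drain ledge, over the step edge so that it lies flat and square on the warm plate with its wells up, and finally push the red end of the bar round over the block until it is fully home at its stop post. Never tip the flask, and leave the tip box, microplate, amber bottle, tube rack and tape roll where they are.

Things in the scene. Friction and masses are not known exactly. Their poses are not given: they have to be found in the camera images.
- dock: Fixed heating plate. Origin on the bench (z 0) below the middle of the step edge; x runs from ledge to housing. In its frame, mm: drain ledge x -64 to 0, y +-65, top z 8; warm steel plate x 0 to 106, y +-62, top z 20 (step edge: the line x = 0); white control housing x 106 to 166, y +-65, top z 66; bar pin (35, -70) and stop post (55, 108), both of radius 11, top z 90.
- pin (a point): Centre of the bar's pivot pin, at the bar's mid height (76 mm above the bench); axes as the dock's.
- bar (a joint): Angle (rad) of the bar about the vertical pin. 0: home at the stop, pointing along dock +y over the plate. Grows counter-clockwise from above as it opens (pi/2: along dock -x; pi: along -y), at most 2.75; starts at 1.68 to 2.6. Friction under 1 N at the free end; stays where left. Passes 5 mm above the lying block, not over the standing one.
- bar_end (a point): Tip of the bar's free end at mid height (76 mm), 190 mm from the pin. Straight aluminium bar, last 45 mm red, 18 mm wide, underside 70 and top 82 mm above the bench. Nothing fixed lies below its free end except the foot of the stop post. Site y points outward along the bar, z up.
- block: Aluminium tube block, 45 (x) x 80 (y) x 100 (z) mm, 0.45 to 0.8 kg. Origin at the centre of the face it stands on at the start. Starts on the drain ledge, top 108 mm above the bench, its +x face 2 to 12 mm short of the step edge. 12 dark wells on its -x face, so it tips towards dock +x. When lying its x axis points down and its top is 65 mm above the bench.
- block_mid (a point): Centre of the block, 50 mm above its origin; axes as the block's. Lying as it should, it is near dock x 38, y 0, z 42 mm.
- flask: Conical flask with a blue cap, 0.13 to 0.21 kg, 115 mm tall: base radius 32, narrowing to a neck of radius 14 at 70 mm height, cap a cylinder of radius 17 from 92 to 115 mm above its foot. Origin at the centre of its foot, z up. It starts on the bench before the drain ledge, in the swing of the bar.
- tray: Blue spill tray, fixed, 150 x 150 mm outside, walls 4 mm thick and 14 mm high; origin at the centre of its underside on the bench; inner floor 4 mm above the bench.
- tipbox: Red tip box with clear lid, 85 x 118 x 54 mm (x, y, z), loose; origin at the centre of its underside. Tray and tip box may stand on either side.
- microplate: White microplate with wells, 127 x 85 x 14 mm, loose; origin at the centre of its underside.
- reagent: Amber bottle with blue cap, radius 25, 115 mm tall, loose, standing near the stop post; origin at the centre of its foot.
- rack: Orange rack of capped tubes, 60 x 110 mm, 59 mm tall over the caps, loose; origin at the centre of its underside.
- tape: Roll of cream tape lying flat, radius 35, 19 mm high, loose; origin at the centre of its underside.

How it is judged (in metres and radians):
On the way, in this order (a step that is already met when the one before it is completed fails the run):
1. the flask stands upright and released in the middle of the spill tray (x of flask in the frame of tray between -0.042 and 0.042 m and y of flask in the frame of tray between -0.042 and 0.042 m and height (world z) of flask below 0.012 m and angle between flask's own z axis and vertical below 0.1 rad and linear speed of flask below 0.02 m/s and contact force between the fingers and flask below 0.1 N), for 0.2 s.
2. the block lies flat and square on the warm plate, wells up, with the bar still open (angle between block's own x axis and vertical above 3.04 rad and angle between the y axis of block and the y axis of dock, either way round below 0.15 rad and x of block_mid in the frame of dock between 0.018 and 0.062 m and y of block_mid in the frame of dock between -0.018 and 0.018 m and z of block_mid in the frame of dock between 0.038 and 0.047 m and linear speed of block below 0.02 m/s and value of joint bar above 0.5 rad), for 0.2 s.
3. the bar is home at its stop (value of joint bar below 0.035 rad and velocity of joint bar between -0.05 and 0.05 rad/s), for 0.2 s.
At the end, for the whole second after the job is handed in: Flask upright, at rest, within 42 mm of tray centre (x and y); block flat, wells up, square within 0.15 rad, centre within 18 mm of dock y 0, at dock x 18 to 62 mm, z 38 to 47 mm, at rest; bar within 0.035 rad of home, still; everything released (all of step 1 and all of step 3 and angle between block's own x axis and vertical above 3.04 rad and angle between the y axis of block and the y axis of dock, either way round below 0.15 rad and x of block_mid in the frame of dock between 0.018 and 0.062 m and y of block_mid in the frame of dock between -0.018 and 0.018 m and z of block_mid in the frame of dock between 0.038 and 0.047 m and linear speed of block below 0.02 m/s); the robot touches nothing.
It fails at once if the tip box, microplate, amber bottle, tube rack or tape roll is shifted by more than 25 mm (distance of any of tipbox, microplate, reagent, rack, tape from where it was at the start of the episode above 0.025 m).
It fails at once if the amber bottle is knocked over (tipped by more than 0.5 rad) (angle between reagent's own z axis and vertical above 0.5 rad).
It fails at once if the flask is tipped by more than 0.5 rad (angle between flask's own z axis and vertical above 0.5 rad).
It also fails if it takes over 64 s, if anything falls off the work surface, if the arm or the gripper's body presses on something with over 40 N, if the wrist force passes 120 N, or if a joint passes its speed limit or range.

## Working session

There is one attempt and no reset: what is moved stays moved. The work goes in short steps, Python scripts to look and compute and a tool call to move; the robot and the scene stay as the last step left them, time stands still between calls to the robot, and variables do not carry over. Pictures are saved under pics/ and viewed, and the job is handed in when it is done.

Besides the shell and the picture viewer there is one more tool, called after ">>>" as name(argument=value, ...) on one line, values as JSON. step_arm: Moves the arm, as the interface text tells. Its arguments: {"type":"object","properties":{"plan":{"type":"array"}},"required":["plan"]}

```bash
mkdir -p pics
cat > h.py <<'E'
import numpy as np, cv2
from rig import ctrl
def snap(n,f):
    p,d=ctrl.camera(n); cv2.imwrite(f'pics/{f}.png',p[:,:,::-1]); np.save(f'pics/{f}_d.npy',d); return p,d
def world(n,d):
    c=ctrl.calibration(n); R=cv2.Rodrigues(np.array(c['rvec'],float))[0]; t=np.array(c['tvec'],float).ravel()
    v,u=np.mgrid[:d.shape[0],:d.shape[1]]
    P=np.stack([(u-c['cx'])/c['fx']*d,(v-c['cy'])/c['fy']*d,d],-1)
    W=(P-t)@R; W[d==0]=np.nan; return W
E
python3 - <<'E'
from h import *
s=ctrl.get_state(); print(s, ctrl.pinch_z)
for n in ['top','scene']:
    p,d=snap(n,n+'0'); np.save(f'pics/{n}0_w.npy',world(n,d)); print(ctrl.calibration(n))
E
```

```text
{'clock': 0.0, 'joint_pos': array([-1.29098991e+00,  3.42734800e-01,  1.52504055e+00, -3.58992944e-05,
        1.27545305e+00, -1.45948429e-01]), 'joint_vel': array([ 0.00039082,  0.00125498,  0.00027692, -0.00130009, -0.00150779,
        0.00063851]), 'tau': array([-1.92265230e-03, -4.33687520e+01, -2.46009600e+01, -3.55953071e-04,
        7.70939601e-03, -1.54142793e-05]), 'eef_pos': array([ 216.74442456, -477.69836378,  230.61151028]), 'tool_rot': array([-8.14891566e-04,  9.77425605e-01,  2.11278292e-01, -7.18281703e-05]), 'force': array([ 0.68307475,  0.20132942, -0.39597998]), 'moment': array([ 0.00124401,  0.05139814, -0.01110225]), 'finger_gap': 1.0031355504372947} 18.700000000000003
{'fx': 402.4912151649519, 'fy': 402.4912151649519, 'cx': 284.24087113938236, 'cy': 199.8054038423506, 'rvec': array([ 2.20349726, -2.15447996,  0.09247946]), 'tvec': array([  15.92891975,  600.95230781, 1077.13293427])}
{'fx': 395.3730965091632, 'fy': 395.3730965091632, 'cx': 278.84335987969644, 'cy': 212.00598314705206, 'rvec': array([ 1.74287886,  1.51637689, -0.74567672]), 'tvec': array([-102.86788912, -278.53690214, 1496.70305536])}
```

View pics/top0.png

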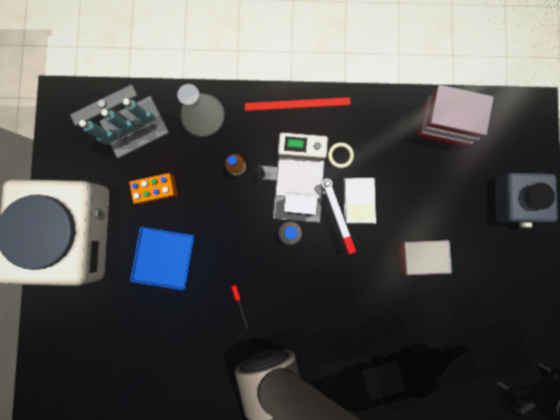

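View pics/scene0.png

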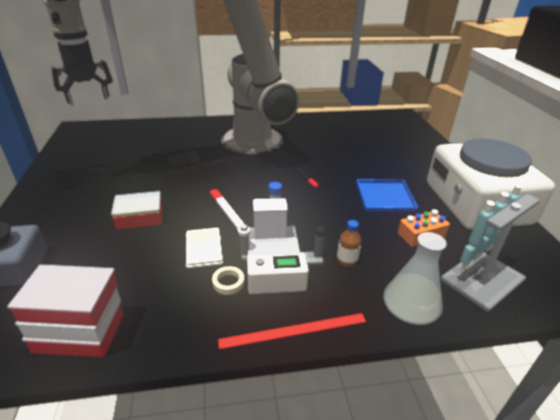

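The top view shows the flask cap at (290,233), the block's top at (298,203), the bar from its pin (327,184) to its red end (350,250), and the tray at (163,258). Next I'll measure these.

Run:
```python
from h import *
p=cv2.imread('pics/top0.png'); W=np.load('pics/top0_w.npy')
cv2.imwrite('pics/crop0.png',cv2.resize(p[120:270,210:390],None,fx=4.4,fy=4,interpolation=cv2.INTER_CUBIC))
def q(u,v): print((u,v),np.nanmedian(W[v-1:v+2,u-1:u+2].reshape(-1,3),0).round(1))
for u,v in [(290,233),(298,203),(327,184),(350,248),(163,258),(300,175),(303,145),(262,172),(235,160),(152,188),(340,155),(360,200),(427,257),(282,215),(315,215),(400,350),(100,320)]: q(u,v)
hsv=cv2.cvtColor(p,cv2.COLOR_BGR2HSV)
def seg(name,lo,hi,box,zr):
    m=cv2.inRange(hsv,lo,hi)>0; b=np.zeros_like(m); b[box[1]:box[3],box[0]:box[2]]=1
    m&=b&(W[...,2]>zr[0])&(W[...,2]<zr[1]); P=W[m]
    r=cv2.minAreaRect(P[:,:2].astype(np.float32)); print(name,len(P),P.mean(0).round(1),np.median(P[:,2]).round(1),[np.round(x,1) for x in r])
seg('tray',(105,150,80),(125,255,255),(120,215,205,300),(-5,30))
seg('cap',(105,100,60),(125,255,255),(275,215,305,250),(80,140))
seg('blocktop',(0,0,0),(180,255,255),(275,180,325,225),(100,115))
seg('barred',(0,150,80),(10,255,255),(330,225,365,260),(60,100))
seg('bar',(0,0,0),(180,255,255),(318,170,365,260),(74,87))
seg('housing',(0,0,0),(180,255,255),(270,125,335,165),(58,75))
seg('posts',(0,0,0),(180,255,255),(318,170,340,200),(86,100))
seg('post2',(0,0,0),(180,255,255),(250,160,275,185),(80,100))
```

```text
(290, 233) [510.1  13.2 112.3]
(298, 203) [586.3  -5.6 106.3]
(327, 184) [638.7 -80.4  87.9]
(350, 248) [ 475.1 -142.5   80.9]
(163, 258) [433.9 360.7   3.6]
(300, 175) [671.3 -12.8  16.9]
(303, 145) [745.4 -17.2  66.5]
(262, 172) [666.9  88.9  85.8]
(235, 160) [691.5 156.7 113.2]
(152, 188) [622.8 386.7  44.3]
(340, 155) [ 733.8 -125.6   -2.5]
(360, 200) [ 605.7 -180.3   13.2]
(427, 257) [ 455.1 -351.2   51.6]
(282, 215) [559.6  34.7   7. ]
(315, 215) [561.5 -56.8   8.3]
(400, 350) [ 199.8 -294.5   -0.9]
(100, 320) [261.5 524.6   0. ]
tray 3205 [433.8 363.3   3.3] 2.6 [array([433.8, 364.5]), array([158.8, 157. ]), np.float64(82.5)]
cap 137 [512.3  11.4 113.4] 113.6 [array([512.7,  10.7]), array([30. , 30.1]), np.float64(1.3)]
blocktop 555 [585.4 -12.2 106.3] 106.5 [array([585.8, -12.2]), array([79.9, 45.4]), np.float64(85.6)]
barred 5 [ 483.1 -139.6   76.7] 77.4 [array([ 482.8, -141.5]), array([37.1, 18.3]), np.float64(24.1)]
bar 560 [ 557.2 -113.    80.5] 80.5 [array([ 560.2, -113.8]), array([203. ,  26.3]), np.float64(22.1)]
housing 1040 [746.1 -16.9  64.7] 64.6 [array([746.6, -16.9]), array([129. ,  60.6]), np.float64(87.7)]
posts 31 [642.3 -81.3  88. ] 87.7 [array([632.5, -82. ]), array([34. , 13.2]), np.float64(1.4)]
post2 53 [672.5  95.3  88.3] 88.7 [array([672.5,  95.5]), array([19.5, 18.1]), np.float64(2.2)]
```

View pics/crop0.png

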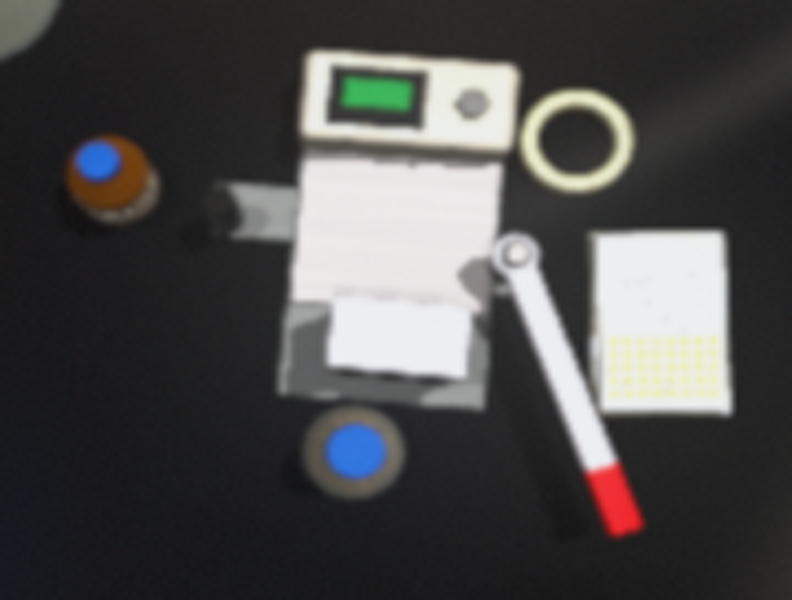

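```bash
cat >> h.py <<'E'
from scipy.spatial.transform import Rotation as Ro
def go(target,yaw=None):
    s=ctrl.get_state(); q=s['tool_rot']; R=Ro.from_quat([q[1],q[2],q[3],q[0]]).as_matrix()
    d=R.T@(np.array(target)-s['eef_pos'])
    a=np.degrees(np.arctan2(R[1,0],R[0,0]))
    print('t',round(s['clock'],2),'tcp',s['eef_pos'].round(1),'yaw',a.round(2),'gap',round(s['finger_gap'],3),'F',s['force'].round(1),'q',s['joint_pos'].round(2))
    print(' to',target,'tool shift norm',(d/150).round(3), 'turn norm', None if yaw is None else round((a-yaw)/30,3))
E
python3 -c "
from h import *
go([512,11,230],-2.3)"
```

```text
t 0.1 tcp [ 216.8 -477.8  230.7] yaw 24.4 gap 1.002 F [ 0.3 -1.1 -0.2] q [-1.29  0.34  1.52 -0.    1.28 -0.15]
 to [512, 11, 230] tool shift norm [ 3.138 -2.154  0.008] turn norm 0.89
```

>>> step_arm(plan=[-1,0,0,0,0.297,-1,0,0,0,0.297,-1,0,0,0,0.297,-1,0,0,0,0])

```text
clock: 0.6
eef_pos: [216.8, -477.9, 231.0]
tool_rot: [-0.0, 1.0, -0.02, -0.0]
force: [-1.3, 0.3, 1.4]
finger_gap: 1.001
```

```bash
python3 -c "
from h import *
go([512,11,230],-2.3)"
```

```text
t 0.6 tcp [ 216.8 -477.9  231. ] yaw -2.25 gap 1.001 F [-1.3  0.3  1.4] q [-1.29  0.34  1.52 -0.    1.28  0.32]
 to [512, 11, 230] tool shift norm [ 1.838 -3.334  0.008] turn norm 0.002
```

>>> step_arm(plan=[-1,0.153,-0.278,0,0,-1,0.153,-0.278,0,0,-1,0.153,-0.278,0,0,-1,0.153,-0.278,0,0,-1,0.153,-0.278,0,0,-1,0.153,-0.278,0,0,-1,0.153,-0.278,0,0,-1,0.153,-0.278,0,0,-1,0.153,-0.278,0,0,-1,0.153,-0.278,0,0,-1,0.153,-0.278,0,0,-1,0.153,-0.278,0,0])

```text
clock: 2.1
eef_pos: [513.0, 12.1, 231.2]
tool_rot: [0.0, 1.0, -0.018, -0.0]
force: [-0.4, -0.3, 0.1]
finger_gap: 1.001
```

>>> step_arm(plan=[-1,0,0,0,0])

```text
clock: 2.22
eef_pos: [513.3, 13.2, 230.8]
tool_rot: [-0.0, 1.0, -0.017, -0.0]
force: [-0.1, -1.0, 0.2]
finger_gap: 1.002
```

```bash
python3 -c "
from h import *
go([512,11,82],-2.3)
p,d=snap('wrist','w1')
c=ctrl.calibration('wrist');print(c)"
```

```text
t 2.23 tcp [513.3  13.2 230.8] yaw -1.91 gap 1.002 F [-0.1 -1.   0.2] q [-0.12  0.32  1.56  0.    1.26  1.48]
 to [512, 11, 82] tool shift norm [-0.008  0.015  0.992] turn norm 0.013
{'fx': 325.19226210127806, 'fy': 325.19226210127806, 'cx': 275.674292092476, 'cy': 208.77295731242927, 'hand_eye': array([[ 1.64081554e-04, -9.55964323e-01, -2.93482854e-01,
         7.50973926e+01],
       [ 9.99999945e-01,  7.18037500e-05,  3.25196925e-04,
        -1.59748669e+00],
       [-2.89803489e-04, -2.93482891e-01,  9.55964282e-01,
        -1.43486835e+02],
       [ 0.00000000e+00,  0.00000000e+00,  0.00000000e+00,
         1.00000000e+00]])}
```

View pics/w1.png

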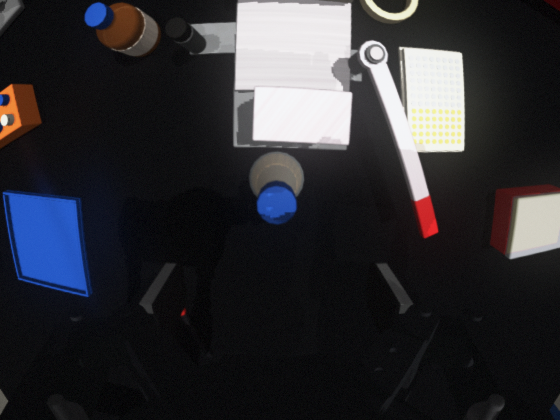

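The wrist view shows the cap at (277,203), centred between the fingers, with the block at (302,115). I'll cross-check the wrist positions against the top camera.

```bash
cat >> h.py <<'E'
def wworld(d,s):
    c=ctrl.calibration('wrist'); q=s['tool_rot']; R=Ro.from_quat([q[1],q[2],q[3],q[0]]).as_matrix()
    v,u=np.mgrid[:d.shape[0],:d.shape[1]]
    a=(u-c['cx'])/c['fx'];b=(v-c['cy'])/c['fy'];r=np.hypot(a,b)+1e-9
    k=np.tan(r)/r
    P=np.stack([a*k*d,b*k*d,d],-1); H=c['hand_eye']
    T=P@H[:3,:3].T+H[:3,3]; W=T@R.T+s['eef_pos']; W[d==0]=np.nan; return W
def segw(p,W,name,lo,hi,box,zr):
    hsv=cv2.cvtColor(p,cv2.COLOR_RGB2HSV)
    m=cv2.inRange(hsv,lo,hi)>0; b=np.zeros_like(m); b[box[1]:box[3],box[0]:box[2]]=1
    m&=b&(W[...,2]>zr[0])&(W[...,2]<zr[1]); P=W[m]
    if len(P)<4: print(name,'few');return
    r=cv2.minAreaRect(P[:,:2].astype(np.float32)); print(name,len(P),P.mean(0).round(1),'z',np.median(P[:,2]).round(1),[np.round(x,1) for x in r])
E
python3 - <<'E'
from h import *
s=ctrl.get_state(); d=np.load('pics/w1_d.npy'); p=cv2.imread('pics/w1.png')[:,:,::-1].copy()
W=wworld(d,s)
A=((0,0,0),(180,255,255))
segw(p,W,'captop',(100,100,60),(130,255,255),(250,175,305,230),(109,125))
segw(p,W,'block',*A,(240,75,365,160),(98,118))
segw(p,W,'tray',(100,100,60),(130,255,255),(0,180,100,310),(-10,30))
segw(p,W,'bar',*A,(355,35,450,240),(72,86))
segw(p,W,'pin',*A,(355,35,450,240),(86,100))
segw(p,W,'post',*A,(160,10,215,60),(80,100))
E
```

```text
captop 1228 [512.7  13.  115.7] z 115.8 [array([512.,  13.]), array([32.2, 33.1]), np.float64(39.7)]
block 5280 [584.9  -9.9 108.8] z 108.8 [array([584.6, -10.4]), array([80.8, 45.3]), np.float64(85.2)]
tray 7149 [435.3 358.6   6.2] z 5.0 [array([429.8, 371. ]), array([168.8, 163.2]), np.float64(82.2)]
bar 3853 [ 560.  -108.3   82.2] z 82.8 [array([ 557.8, -108.8]), array([204.2,  27.6]), np.float64(19.7)]
pin 307 [640.5 -78.8  89.6] z 89.5 [array([ 575.8, -108.7]), array([161. ,  17.9]), np.float64(24.3)]
post 427 [670.5  95.7  89.5] z 90.2 [array([671.4,  96.6]), array([20.2, 19.9]), np.float64(74.4)]
```

>>> step_arm(plan=[-1,0,0,0.25,0,-1,0,0,0.25,0,-1,0,0,0.25,0,-1,0,0,0.15,0,-1,0,0,0.09,0,-1,0,0,0,0,1,0,0,0,0,1,0,0,0,0,1,0,0,0,0,1,0,0,0,0,1,0,0,0,0,1,0,0,0,0])

```text
clock: 3.78
eef_pos: [513.0, 10.9, 83.6]
tool_rot: [-0.0, 1.0, -0.02, 0.001]
force: [0.3, 3.2, 5.6]
finger_gap: 0.383
```

>>> step_arm(plan=[1,0,0,0,0,1,0,0,-0.1,0])

```text
clock: 4.03
eef_pos: [511.5, 10.7, 97.4]
tool_rot: [0.0, 1.0, -0.02, -0.001]
force: [0.0, -1.2, -0.6]
finger_gap: 0.385
```

```bash
python3 -c "
from h import *
go([434,362,150])
p,d=snap('wrist','w2')"
```

```text
t 4.03 tcp [511.5  10.7  97.4] yaw -2.32 gap 0.385 F [ 0.  -1.2 -0.6] q [-0.13  0.47  1.74 -0.    0.94  1.48]
 to [434, 362, 150] tool shift norm [-0.612 -2.319 -0.349] turn norm None
```

View pics/w2.png

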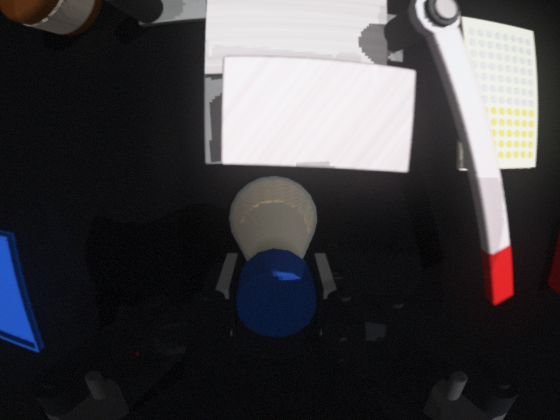

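The cap is held between the pads and the flask is upright below it (cap at (276,293)). I'll lift it and carry it over.

>>> step_arm(plan=[1,0,0,-0.15,0,1,0,0,-0.2,0,1,-0.03,-0.12,0,0,1,-0.07,-0.25,0,0,1,-0.07,-0.27,0,0,1,-0.07,-0.28,0,0,1,-0.07,-0.28,0,0,1,-0.07,-0.28,0,0,1,-0.07,-0.28,0,0,1,-0.07,-0.25,0,0,1,-0.06,-0.2,0,0,1,-0.03,-0.11,0,0])

```text
clock: 5.58
eef_pos: [433.5, 363.6, 149.2]
tool_rot: [0.001, 1.0, -0.019, -0.001]
force: [-0.4, -0.7, -1.4]
finger_gap: 0.381
```

>>> step_arm(plan=[1,0,0,0,0,1,0,0,0,0])

```text
clock: 5.82
eef_pos: [435.2, 361.1, 149.9]
tool_rot: [0.0, 1.0, -0.021, -0.0]
force: [-0.8, 0.8, -1.6]
finger_gap: 0.382
```

Run:
```python
from h import *
go([434,363,88])
p,d=snap('wrist','w3'); p,d=snap('scene','s3')
```

```text
t 5.83 tcp [435.2 361.1 149.9] yaw -2.36 gap 0.382 F [-0.8  0.8 -1.6] q [ 0.56  0.49  1.53 -0.    1.12  2.17]
 to [434, 363, 88] tool shift norm [-0.008 -0.013  0.413] turn norm None
```

View pics/w3.png

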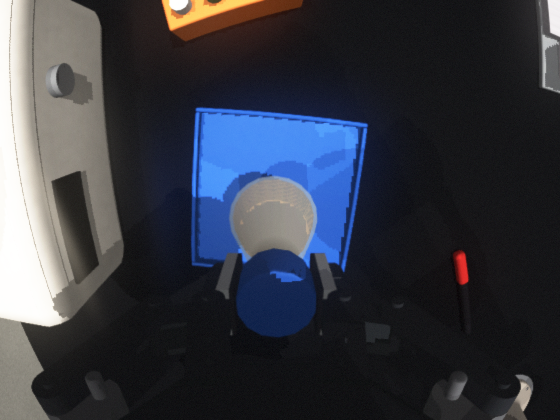

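View pics/s3.png

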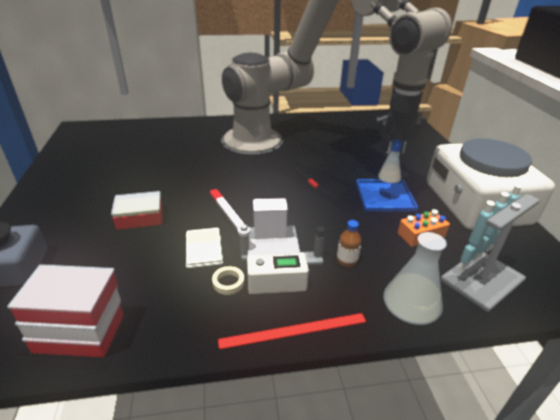

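The flask hangs upright over the tray (tray corners about (197,110), (365,125), (193,265)). I'll lower it and release.

>>> step_arm(plan=[1,0,0,0.15,0,1,0,0,0.14,0,1,0,0,0.08,0,1,0,0,0.03,0,1,0,0,0.01,0,1,0,0,0,0,1,0,0,0,0])

```text
clock: 6.8
eef_pos: [435.4, 362.2, 89.3]
tool_rot: [-0.0, 1.0, -0.02, 0.0]
force: [0.0, -0.2, -0.9]
finger_gap: 0.383
```

Run:
```python
from h import *
go([434,363,87.6])
```

```text
t 6.8 tcp [435.4 362.2  89.3] yaw -2.33 gap 0.383 F [ 0.  -0.2 -0.9] q [ 0.56  0.56  1.59 -0.    0.99  2.17]
 to [434, 363, 87.6] tool shift norm [-0.01  -0.005  0.011] turn norm None
```

>>> step_arm(plan=[1,0,0,0.01,0,1,0,0,0.005,0,-1,0,0,0,0,-1,0,0,0,0,-1,0,0,0,0,-1,0,0,0,0,-1,0,0,0,0,-1,0,0,0,0,-1,0,0,-0.15,0,-1,0,0,-0.3,0,-1,0,0,-0.3,0,-1,0,0,-0.2,0])

```text
clock: 8.3
eef_pos: [435.5, 362.3, 231.4]
tool_rot: [-0.001, 1.0, -0.02, 0.001]
force: [1.3, 0.6, -0.8]
finger_gap: 1.0
```

Run:
```python
from h import *
s=ctrl.get_state();p,d=snap('wrist','w4');W=wworld(d,s)
segw(p,W,'captop',(100,100,40),(130,255,255),(200,150,350,300),(112,130))
segw(p,W,'tray',(100,100,40),(130,255,255),(100,50,420,360),(8,20))
go([525,-12,235],-3.3)
```

```text
captop 1292 [436.5 366.1 119.6] z 119.8 [array([435.6, 366.3]), array([33.3, 32.8]), np.float64(51.7)]
tray 2166 [434.3 366.   13.8] z 14.4 [array([435. , 363.9]), array([150.7, 150.3]), np.float64(82.3)]
t 8.35 tcp [436.7 363.2 235.1] yaw -2.33 gap 1.0 F [0.8 1.1 2.4] q [ 0.56  0.41  1.4  -0.    1.32  2.17]
 to [525, -12, 235] tool shift norm [ 0.69   2.475 -0.006] turn norm 0.032
```

View pics/w4.png

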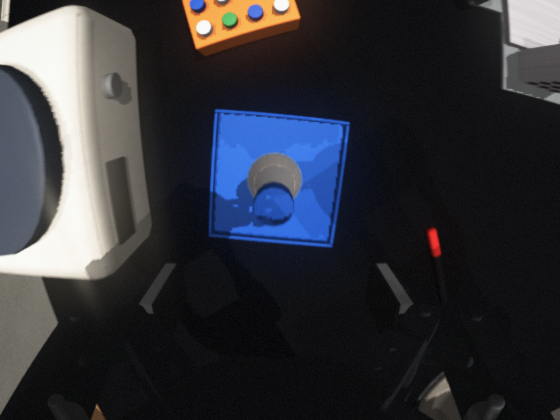

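The flask stands at most 3 mm from the tray centre. Next I'll go behind the block with the fingers half open.

>>> step_arm(plan=[0,0.069,0.245,0,0,0,0.069,0.245,0,0,0,0.069,0.245,0,0,0,0.069,0.245,0,0,0,0.069,0.245,0,0,0,0.069,0.245,0,0,0,0.069,0.245,0,0,0,0.069,0.245,0,0,0,0.069,0.245,0,0,0,0.069,0.245,0,0,0,0,0,0,0,0,0,0,0,0])

```text
clock: 9.85
eef_pos: [523.3, -8.9, 228.8]
tool_rot: [-0.0, 1.0, -0.021, -0.0]
force: [-1.1, 0.2, -0.6]
finger_gap: 0.503
```

Run:
```python
from h import *
s=ctrl.get_state();p,d=snap('wrist','w5');W=wworld(d,s)
A=((0,0,0),(180,255,255))
segw(p,W,'block',*A,(200,30,365,190),(98,118))
segw(p,W,'post',*A,(100,0,235,80),(84,100))
segw(p,W,'plate',*A,(200,0,365,150),(15,26))
go([525,-8,92],-2.3)
```

```text
block 5356 [585.7  -8.7 108.9] z 108.9 [array([585.5,  -8.9]), array([80.2, 45.2]), np.float64(85.3)]
post 449 [674.5 104.9  89.5] z 90.4 [array([681.1, 123.5]), array([73.8, 20.4]), np.float64(70.3)]
plate 11229 [665.1 -10.9  20.8] z 20.8 [array([668.5, -28.1]), array([165.1, 117.9]), np.float64(88.2)]
t 9.9 tcp [523.3  -8.5 228.9] yaw -2.3 gap 0.504 F [-0.1 -0.2  0.5] q [-0.16  0.34  1.53  0.    1.27  1.45]
 to [525, -8, 92] tool shift norm [ 0.011 -0.004  0.913] turn norm -0.0
```

View pics/w5.png

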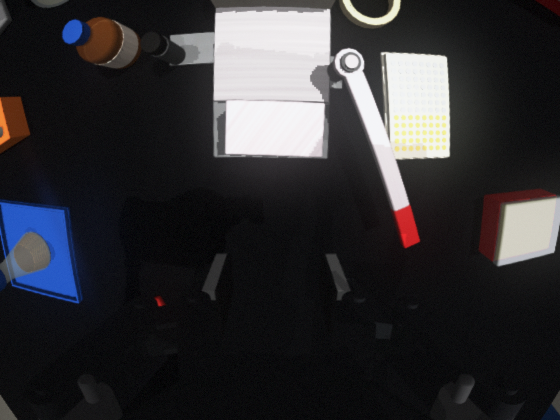

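The block top is at (274,128), in line with the half-open fingers. I'll descend behind it.

>>> step_arm(plan=[0,0,0,0.25,0,0,0,0,0.3,0,0,0,0,0.25,0,0,0,0,0.13,0,0,0,0,0,0,0,0.05,0,0,0,0,0.05,0,0,0,0,0.03,0,0,0,0,0.03,0,0,0,0,0.03,0,0,0])

```text
clock: 11.15
eef_pos: [552.1, -10.6, 89.6]
tool_rot: [0.0, 1.0, -0.02, -0.0]
force: [-3.3, -0.1, 2.3]
finger_gap: 0.5
```

Run:
```python
from h import *
go([607,-12,88],-2.3)
p,d=snap('wrist','w6'); p,d=snap('scene','s6'); cv2.imwrite('pics/s6c.png',cv2.resize(p[180:300,180:380,::-1],None,fx=4,fy=4))
```

```text
t 11.15 tcp [552.1 -10.6  89.6] yaw -2.34 gap 0.5 F [-3.3 -0.1  2.3] q [-0.16  0.54  1.63 -0.    0.97  1.45]
 to [607, -12, 88] tool shift norm [ 0.366 -0.005  0.011] turn norm -0.001
```

View pics/w6.png

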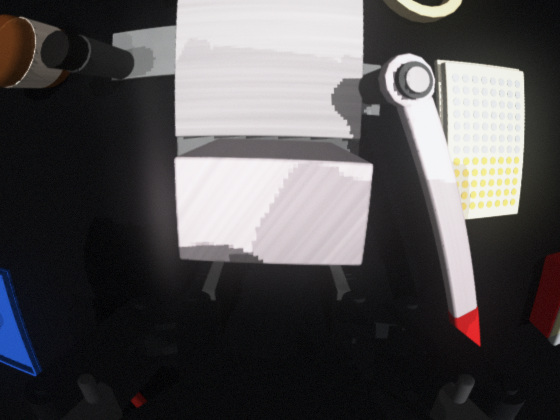

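View pics/s6c.png

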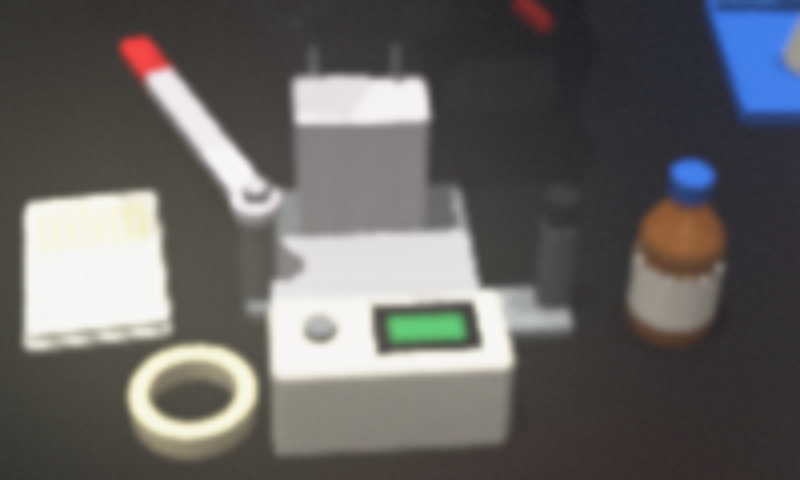

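The fingers touch the block's back face (block top at (275,210)) with 3 N. I'll keep pushing slowly.

>>> step_arm(plan=[0,0.03,0,0,0,0,0.03,0,0,0,0,0.03,0,0,0,0,0.03,0,0,0,0,0.03,0,0,0,0,0.03,0,0,0])

```text
clock: 12.0
eef_pos: [579.4, -11.6, 89.7]
tool_rot: [0.0, 1.0, -0.02, 0.0]
force: [-1.9, -1.0, 2.2]
finger_gap: 0.501
```

Run:
```python
from h import *
go([607,-12,88],-2.3)
p,d=snap('wrist','w7'); p,d=snap('scene','s7'); cv2.imwrite('pics/s7c.png',cv2.resize(p[180:300,180:380,::-1],None,fx=4,fy=4))
```

```text
t 12.0 tcp [579.4 -11.6  89.7] yaw -2.33 gap 0.501 F [-1.9 -1.   2.2] q [-0.15  0.58  1.55 -0.    1.01  1.46]
 to [607, -12, 88] tool shift norm [ 0.184 -0.005  0.011] turn norm -0.001
```

View pics/w7.png

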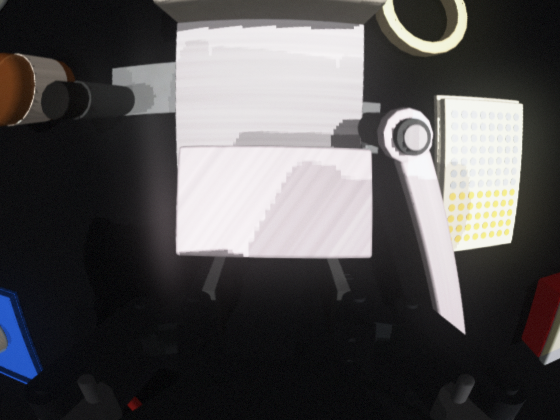

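View pics/s7c.png

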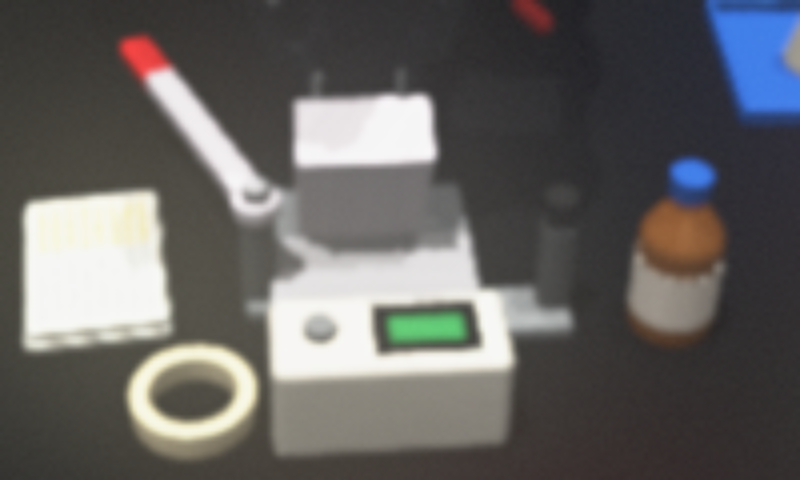

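The block is tilting and stays square (scene crop (365,130)). I'll continue slowly.

>>> step_arm(plan=[0,0.03,0,0,0,0,0.03,0,0,0,0,0.03,0,0,0,0,0.03,0,0,0])

```text
clock: 12.6
eef_pos: [597.4, -12.3, 89.3]
tool_rot: [-0.0, 1.0, -0.02, 0.0]
force: [-0.2, -0.4, 0.0]
finger_gap: 0.502
```

Run:
```python
from h import *
go([607,-12,88],-2.3)
p,d=snap('wrist','w8'); p,d=snap('scene','s8'); cv2.imwrite('pics/s8c.png',cv2.resize(p[180:300,180:380,::-1],None,fx=4,fy=4))
```

```text
t 12.6 tcp [597.4 -12.3  89.3] yaw -2.33 gap 0.502 F [-0.2 -0.4  0. ] q [-0.15  0.61  1.5   0.    1.03  1.46]
 to [607, -12, 88] tool shift norm [ 0.064 -0.005  0.009] turn norm -0.001
```

View pics/s8c.png

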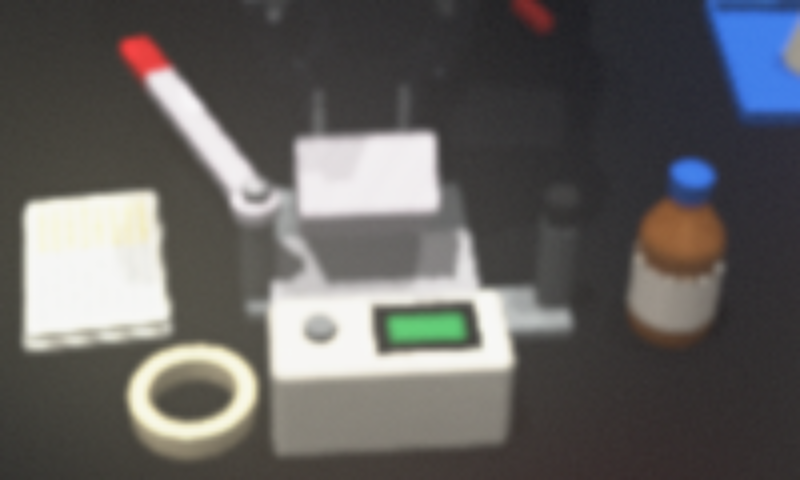

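>>> step_arm(plan=[0,0,0,0,0,0,0,0,0,0,0,0,0,0,0,0,0,0,0,0])

```text
clock: 13.2
eef_pos: [597.0, -12.3, 89.6]
tool_rot: [0.0, 1.0, -0.02, 0.0]
force: [-0.2, 0.7, 0.3]
finger_gap: 0.505
```

Run:
```python
from h import *
go([607,-12,88],-2.3)
p,d=snap('wrist','w9'); p,d=snap('scene','s9'); cv2.imwrite('pics/s9c.png',cv2.resize(p[180:300,180:380,::-1],None,fx=4,fy=4))
```

```text
t 13.2 tcp [597.  -12.3  89.6] yaw -2.33 gap 0.505 F [-0.2  0.7  0.3] q [-0.15  0.61  1.5  -0.    1.03  1.46]
 to [607, -12, 88] tool shift norm [ 0.066 -0.005  0.011] turn norm -0.001
```

View pics/s9c.png

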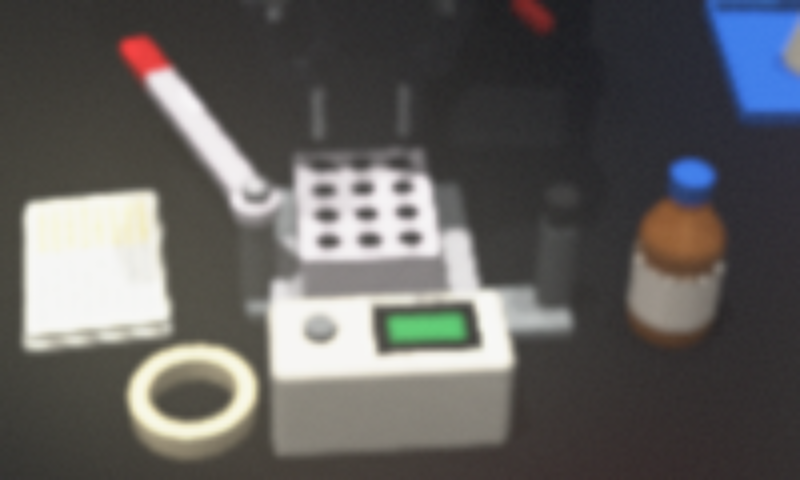

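View pics/w9.png

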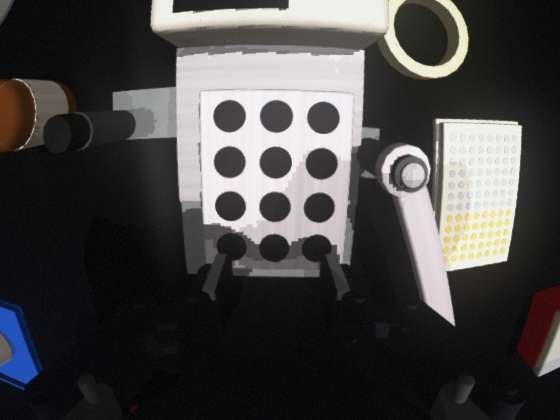

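The block lies flat with its wells up (wells centred at (275,183)). I'll rise and measure both it and the bar.

>>> step_arm(plan=[1,0,0,-0.2,0,1,-0.1,0,-0.3,0,1,-0.2,0,-0.3,0,1,-0.2,0.1,-0.1,0,1,0,0,0,0,1,0,0,0,0])

```text
clock: 14.05
eef_pos: [521.8, -24.2, 224.3]
tool_rot: [-0.0, 1.0, -0.021, 0.0]
force: [-0.4, -0.2, -0.2]
finger_gap: 0.001
```

Run:
```python
from h import *
s=ctrl.get_state();p,d=snap('wrist','w10');W=wworld(d,s)
cv2.imwrite('pics/w10.png',p[:,:,::-1])
A=((0,0,0),(180,255,255))
segw(p,W,'block',(0,0,60),(180,255,255),(150,0,335,200),(61,69.5))
segw(p,W,'bar red',(0,130,60),(10,255,255),(300,50,500,280),(70,90))
segw(p,W,'bar',*A,(300,30,450,280),(72,86))
segw(p,W,'plate',*A,(150,0,345,200),(17,25))
go([515,-190,130],-2.3)
```

```text
block 8963 [633.2 -12.2  65.9] z 65.9 [array([636. ,  19.9]), array([143.8, 100. ]), np.float64(86.6)]
bar red 478 [ 485.  -137.3   83.3] z 83.3 [array([ 485.4, -138. ]), array([42.9, 19.6]), np.float64(21.4)]
bar 4188 [ 561.5 -107.3   82.4] z 82.8 [array([ 560.2, -109.2]), array([203.2,  27. ]), np.float64(21.3)]
plate 4646 [681.   -8.4  20.8] z 20.7 [array([666.2,  -1.4]), array([204.1, 113.9]), np.float64(89.3)]
t 14.1 tcp [521.8 -24.1 223.9] yaw -2.34 gap -0.006 F [-0.2 -0.5 -0.2] q [-0.19  0.34  1.54  0.    1.26  1.42]
 to [515, -190, 130] tool shift norm [0.    1.107 0.626] turn norm -0.001
```

View pics/w10.png

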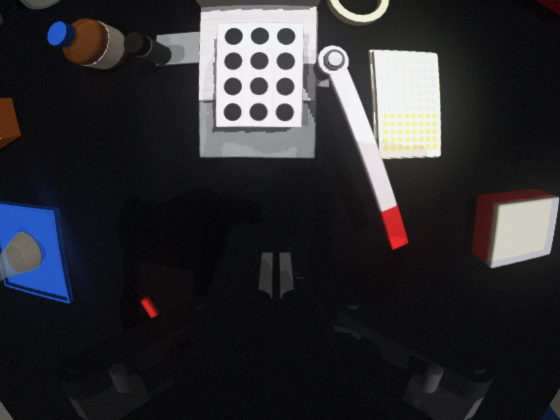

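The block is square on the plate at (260,75). Its x position matters, so I'll measure that more precisely.

Run:
```python
from h import *
s=ctrl.get_state(); d=np.load('pics/w10_d.npy'); p=cv2.imread('pics/w10.png')[:,:,::-1].copy();W=wworld(d,s)
segw(p,W,'block',(0,0,0),(180,255,255),(211,21,309,135),(61,69.5))
for r in range(14,165,6): print(r,W[r,249].round(0),W[r,272].round(0))
p,d=snap('top','t10');W=world('top',d)
segw(p,W,'blocktop',(0,0,0),(180,255,255),(276,165,322,225),(58,70))
segw(p,W,'housing',(0,0,0),(180,255,255),(270,125,335,162),(58,75))
cv2.imwrite('pics/t10c.png',cv2.resize(p[120:270,210:390,::-1],None,fx=4,fy=4,interpolation=cv2.INTER_CUBIC))
```

```text
block 8998 [633.1 -11.9  65.4] z 65.4 [array([634. , -11.7]), array([80.3, 99.9]), np.float64(86.4)]
14 [706.  -2.  20.] [705. -26.  18.]
20 [699.  -2.  19.] [698. -26.  19.]
26 [680.  -4.  63.] [679. -26.  64.]
32 [674.  -4.  66.] [672. -25.  66.]
38 [668.  -4.  65.] [666. -25.  66.]
44 [662.  -4.  65.] [661. -25.  66.]
50 [656.  -4.  66.] [655. -25.  63.]
56 [650.  -4.  66.] [649. -24.  64.]
62 [645.  -3.  64.] [644. -24.  66.]
68 [639.  -3.  66.] [638. -24.  67.]
74 [633.  -3.  65.] [632. -24.  65.]
80 [628.  -3.  66.] [627. -23.  65.]
86 [622.  -2.  65.] [621. -23.  65.]
92 [616.  -2.  66.] [615. -23.  67.]
98 [611.  -2.  66.] [610. -23.  66.]
104 [605.  -2.  66.] [604. -23.  64.]
110 [600.  -1.  66.] [599. -22.  66.]
116 [594.  -1.  66.] [593. -22.  65.]
122 [589.  -1.  65.] [588. -22.  65.]
128 [580.   4.   8.] [579. -21.   8.]
134 [574.   5.   8.] [573. -21.   8.]
140 [567.   5.   8.] [566. -20.   8.]
146 [560.   5.   7.] [559. -20.   8.]
152 [554.   6.   8.] [552. -20.   8.]
158 [546.   7.   1.] [545. -19.   1.]
164 [539.   7.   1.] [538. -19.  -0.]
blocktop 667 [653.5 -18.2  63.5] z 63.5 [array([639.3, -15.7]), array([80. , 89.9]), np.float64(86.8)]
housing 1039 [745.9 -17.3  64.7] z 64.6 [array([746.9, -17. ]), array([129.6,  60.6]), np.float64(86.6)]
```

View pics/t10c.png

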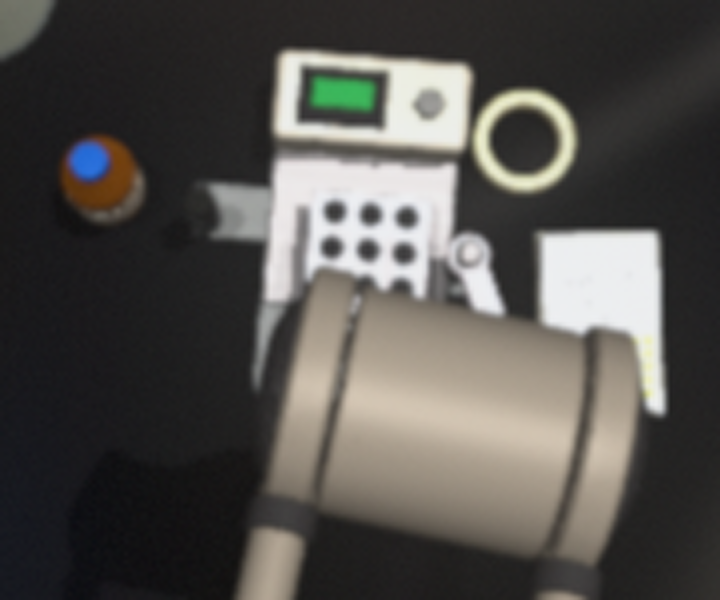

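The block's centre is at dock x ≈ 21–23, close to the 18 mm limit. I'll push it about 14 mm further on to be safe.

Run:
```python
from h import *
go([552,-9,34],-2.3)
```

```text
t 14.15 tcp [521.8 -24.  223.7] yaw -2.33 gap -0.002 F [-0.2  0.5 -0.5] q [-0.19  0.34  1.54  0.    1.26  1.42]
 to [552, -9, 34] tool shift norm [ 0.198 -0.108  1.264] turn norm -0.001
```

>>> step_arm(plan=[0,0.1,-0.06,0,0,0,0.1,-0.05,0,0,0,0,0,0.25,0,0,0,0,0.3,0,0,0,0,0.3,0,0,0,0,0.25,0,0,0,0,0.16,0,0,0,0,0,0,0,0.06,0,0,0,0,0.05,0,0,0])

```text
clock: 15.4
eef_pos: [570.5, -9.8, 36.8]
tool_rot: [0.0, 1.0, -0.02, 0.001]
force: [0.5, -0.3, 0.5]
finger_gap: 0.499
```

Run:
```python
from h import *
go([587,-10.5,34],-2.3)
p,d=snap('wrist','w11')
```

```text
t 15.4 tcp [570.5  -9.8  36.8] yaw -2.33 gap 0.499 F [ 0.5 -0.3  0.5] q [-0.15  0.64  1.62 -0.    0.87  1.46]
 to [587, -10.5, 34] tool shift norm [0.11  0.    0.019] turn norm -0.001
```

View pics/w11.png

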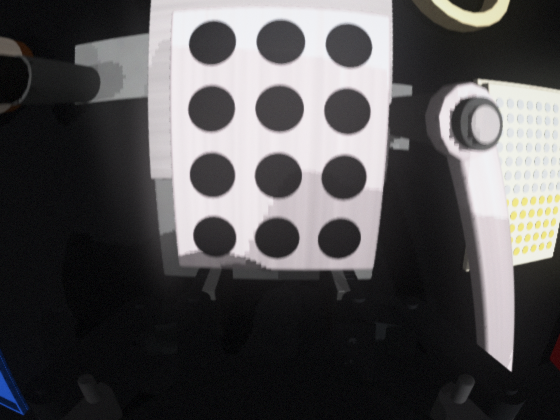

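The fingers stand just behind the block's rear edge (row ~268). I'll push it in, then back off and rise.

>>> step_arm(plan=[0,0.025,0,0,0,0,0.025,0,0,0,0,0.025,0,0,0,0,0.025,0,0,0,0,0.012,0,0,0,0,0,0,0,0])

```text
clock: 16.2
eef_pos: [583.2, -10.2, 35.8]
tool_rot: [-0.0, 1.0, -0.02, -0.002]
force: [-7.5, -0.6, 6.1]
finger_gap: 0.5
```

>>> step_arm(plan=[0,-0.08,0,0,0,0,-0.12,0,0,0,1,0,0,-0.25,0,1,0,0,-0.4,0,1,-0.1,0,-0.4,0,1,-0.1,0,-0.2,0,1,0,0,0,0,1,0,0,0,0])

```text
clock: 17.2
eef_pos: [525.1, -7.9, 222.2]
tool_rot: [-0.0, 1.0, -0.02, -0.0]
force: [-0.8, -0.4, -1.0]
finger_gap: -0.0
```

Run:
```python
from h import *
s=ctrl.get_state();p,d=snap('wrist','w12');W=wworld(d,s)
segw(p,W,'block',(0,0,0),(180,255,255),(200,0,330,135),(61,69.5))
segw(p,W,'bar',(0,0,0),(180,255,255),(300,30,450,280),(72,86))
segw(p,W,'red',(0,130,60),(10,255,255),(300,30,450,290),(72,86))
P0=np.array([642.5,-81.5]);psi=-2.3
for ph in [212,200]+list(range(190,88,-10))+[88]:
    u=np.array([np.cos(np.radians(ph)),np.sin(np.radians(ph))]); na=ph-90; n=np.array([np.cos(np.radians(na)),np.sin(np.radians(na))])
    off=11*abs(np.cos(np.radians(na-psi)))+15*abs(np.sin(np.radians(na-psi)))
    c=P0+165*u-(9+off)*n; 
    if ph!=212:
        dl=c-pc; a=np.radians(psi); print(ph,c.round(1),'tool',(np.array([dl[0]*np.cos(a)+dl[1]*np.sin(a),dl[0]*np.sin(a)-dl[1]*np.cos(a)])/150).round(3))
    else: print(ph,c.round(1)); go([c[0],c[1],62],-2.3)
    pc=c
```

```text
block 9136 [643.2 -11.3  65.9] z 65.9 [array([644.2, -11.3]), array([80.6, 99.7]), np.float64(87.6)]
bar 4124 [ 562.2 -106.7   82.3] z 82.8 [array([ 560.5, -110.6]), array([203.8,  27.4]), np.float64(22.4)]
red 498 [ 485.7 -137.    83.2] z 83.3 [array([ 485. , -137.9]), array([43.6, 19.4]), np.float64(21.4)]
212 [ 517.2 -192.3]
t 17.25 tcp [525.   -7.8 221.7] yaw -2.34 gap 0.001 F [ 0.4 -0.  -0.2] q [-0.16  0.35  1.54 -0.    1.25  1.45]
 to [np.float64(517.1926749198627), np.float64(-192.33454687446135), 62] tool shift norm [0.    1.231 1.064] turn norm -0.001
200 [ 496.7 -163.4] tool [-0.144 -0.188]
190 [ 484.5 -135.8] tool [-0.089 -0.181]
180 [ 477.5 -105.9] tool [-0.055 -0.197]
170 [475.6 -77.8] tool [-0.02  -0.187]
160 [478.3 -50.1] tool [ 0.011 -0.185]
150 [485.9 -22.7] tool [ 0.043 -0.184]
140 [498.4   3.4] tool [ 0.076 -0.177]
130 [515.6  27.4] tool [ 0.108 -0.164]
120 [537.2  48.2] tool [ 0.139 -0.145]
110 [562.7  65. ] tool [ 0.165 -0.119]
100 [591.3  77. ] tool [ 0.187 -0.087]
90 [621.9  83.5] tool [ 0.202 -0.051]
88 [628.2  84.1] tool [ 0.042 -0.006]
```

View pics/w12.png

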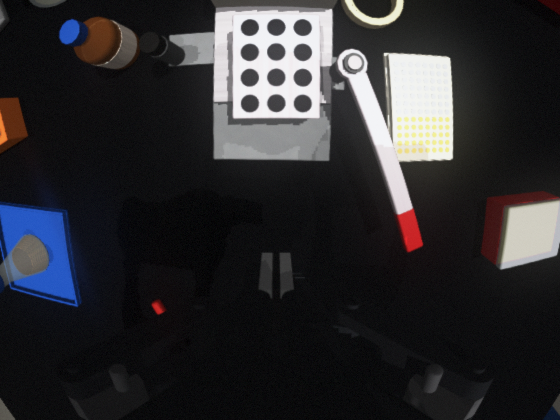

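The block's centre is now at dock x ≈ 32, y ≈ 0, square and flat. Next is the bar, with its red end at (410,230): I'll go to its outer side with the fingers shut.

>>> step_arm(plan=[1,0,0.25,0,0,1,0,0.35,0,0,1,0,0.35,0,0,1,0,0.28,0,0,1,0,0,0.1,0,1,0,0,0.3,0,1,0,0,0.35,0,1,0,0,0.25,0,1,0,0,0.06,0,1,0,0,0,0])

```text
clock: 18.5
eef_pos: [518.0, -191.6, 63.7]
tool_rot: [-0.0, 1.0, -0.02, -0.001]
force: [0.4, 0.4, 1.0]
finger_gap: 0.003
```

Run:
```python
from h import *
go([496.7,-163.4,62],-2.3)
p,d=snap('wrist','w13')
```

```text
t 18.5 tcp [ 518.  -191.6   63.7] yaw -2.3 gap 0.003 F [0.4 0.4 1. ] q [-0.49  0.58  1.65  0.    0.91  1.12]
 to [496.7, -163.4, 62] tool shift norm [-0.149 -0.182  0.011] turn norm 0.0
```

View pics/w13.png

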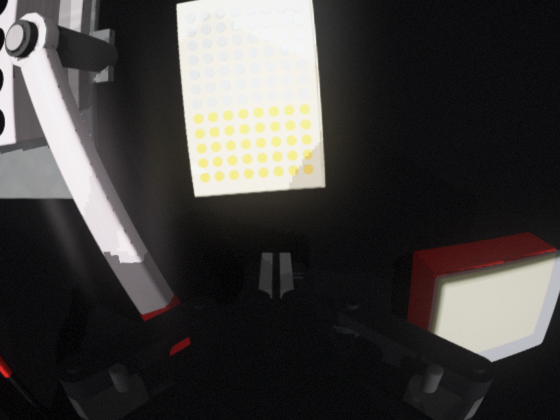

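The fingers are on the outer side of the bar, whose red end is at (165,310). I'll sweep it round in small arc steps.

>>> step_arm(plan=[1,-0.075,-0.091,0,0,1,-0.075,-0.091,0,0,1,-0.045,-0.09,0,0,1,-0.045,-0.09,0,0,1,-0.027,-0.1,0,0,1,-0.027,-0.1,0,0,1,-0.01,-0.093,0,0,1,-0.01,-0.093,0,0,1,0.006,-0.092,0,0,1,0.006,-0.092,0,0])

```text
clock: 19.8
eef_pos: [478.6, -49.9, 64.0]
tool_rot: [0.0, 1.0, -0.02, 0.0]
force: [-0.3, -1.3, 0.7]
finger_gap: 0.001
```

Run:
```python
from h import *
go([485.9,-22.7,62],-2.3)
p,d=snap('wrist','w14')
```

```text
t 19.8 tcp [478.6 -49.9  64. ] yaw -2.33 gap 0.001 F [-0.3 -1.3  0.7] q [-0.26  0.48  1.85 -0.    0.81  1.35]
 to [485.9, -22.7, 62] tool shift norm [ 0.041 -0.183  0.013] turn norm -0.001
```

View pics/w14.png

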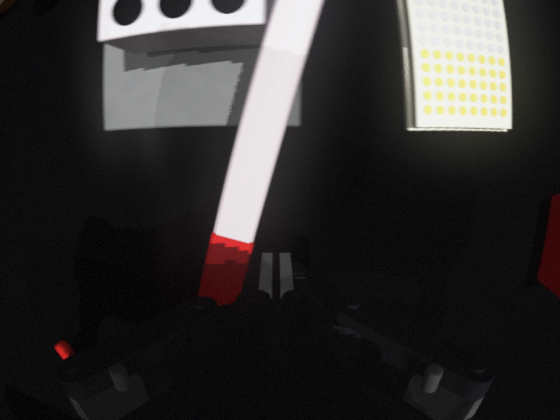

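The bar follows, with the fingers against its red part at (235,265). I'll continue.

>>> step_arm(plan=[1,0.021,-0.092,0,0,1,0.021,-0.092,0,0,1,0.038,-0.088,0,0,1,0.038,-0.088,0,0,1,0.054,-0.082,0,0,1,0.054,-0.082,0,0,1,0.07,-0.073,0,0,1,0.07,-0.073,0,0,1,0.082,-0.06,0,0,1,0.082,-0.06,0,0])

```text
clock: 21.1
eef_pos: [563.4, 65.0, 63.9]
tool_rot: [0.0, 1.0, -0.02, -0.0]
force: [-0.4, -0.6, 0.2]
finger_gap: 0.004
```

Run:
```python
from h import *
go([621.9,83.5,62],-2.3)
p,d=snap('wrist','w15')
```

```text
t 21.1 tcp [563.4  65.   63.9] yaw -2.34 gap 0.004 F [-0.4 -0.6  0.2] q [-0.02  0.6   1.61 -0.    0.93  1.59]
 to [621.9, 83.5, 62] tool shift norm [ 0.385 -0.139  0.013] turn norm -0.001
```

View pics/w15.png

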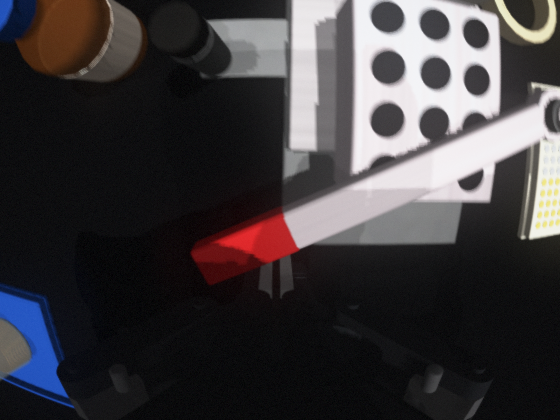

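The bar passes over the block's wells, and the fingers press on the red part at (275,245). Now the last stretch, slowly.

>>> step_arm(plan=[1,0.08,-0.04,0,0,1,0.08,-0.04,0,0,1,0.07,-0.025,0,0,1,0.06,-0.015,0,0,1,0.05,-0.01,0,0,1,0.03,-0.005,0,0,1,0.02,0,0,0,1,0.02,0,0,0])

```text
clock: 22.15
eef_pos: [624.9, 82.3, 64.0]
tool_rot: [-0.0, 1.0, -0.02, -0.0]
force: [-1.1, 0.7, -0.6]
finger_gap: 0.002
```

Run:
```python
from h import *
go([628.2,84,62],-2.3)
p,d=snap('wrist','w16')
```

```text
t 22.15 tcp [624.9  82.3  64. ] yaw -2.34 gap 0.002 F [-1.1  0.7 -0.6] q [0.01 0.69 1.42 0.   1.03 1.62]
 to [628.2, 84, 62] tool shift norm [ 0.021 -0.012  0.014] turn norm -0.001
```

View pics/w16.png

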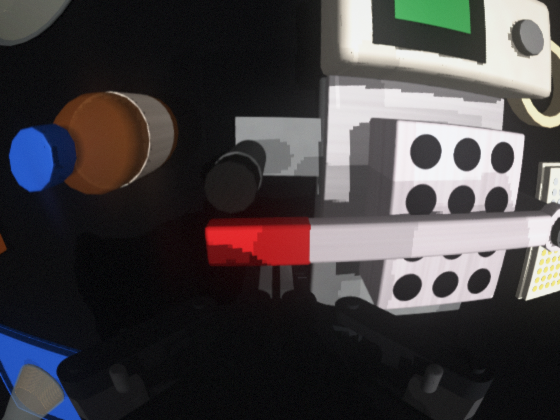

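Almost at the post (235,180). I'll push in 2 mm steps until the force rises.

>>> step_arm(plan=[1,0.014,0,0,0,1,0.014,0,0,0,1,0.014,0,0,0,1,0,0,0,0])

```text
clock: 22.7
eef_pos: [631.4, 81.9, 64.0]
tool_rot: [0.0, 1.0, -0.02, 0.0]
force: [0.4, 0.5, 0.3]
finger_gap: -0.002
```

>>> step_arm(plan=[1,0.014,0,0,0,1,0.014,0,0,0,1,0,0,0,0])

```text
clock: 23.08
eef_pos: [631.7, 81.9, 63.9]
tool_rot: [0.0, 1.0, -0.02, -0.004]
force: [-14.4, 0.2, 8.7]
finger_gap: -0.004
```

The force jumped to 14 N with no further movement, so the bar is on the stop. I'll back off and rise.

>>> step_arm(plan=[1,-0.05,0,0,0,1,-0.15,0,0,0,1,-0.2,0,0,0,1,0,0,-0.3,0,1,0,0,-0.35,0,1,-0.1,0,-0.35,0,1,0,0,0,0,1,0,0,0,0])

```text
clock: 24.08
eef_pos: [560.4, 84.7, 213.7]
tool_rot: [0.0, 1.0, -0.02, 0.0]
force: [-0.9, -0.0, -1.3]
finger_gap: 0.002
```

Run:
```python
from h import *
go([400,0,200])
s=ctrl.get_state();p,d=snap('wrist','w17');W=wworld(d,s)
A=((0,0,0),(180,255,255))
segw(p,W,'red',(0,130,60),(10,255,255),(180,0,400,250),(75,90))
segw(p,W,'barpost',*A,(150,0,480,200),(76,86))
segw(p,W,'blk',(0,0,0),(180,255,255),(300,0,450,200),(60,69))
p,d=snap('scene','s17'); cv2.imwrite('pics/s17c.png',cv2.resize(p[150:300,180:440,::-1],None,fx=3,fy=3))
```

```text
t 24.07 tcp [560.4  84.7 213.7] yaw -2.34 gap 0.002 F [-0.9 -0.  -1.3] q [ 0.01  0.43  1.44 -0.    1.27  1.63]
 to [400, 0, 200] tool shift norm [-1.045  0.608  0.091] turn norm None
red 325 [653.1  94.6  82.8] z 83.0 [array([669. , 122.6]), array([116.7,  37.7]), np.float64(59.6)]
barpost 5268 [654.   42.7  82.5] z 82.8 [array([695.6,  47.1]), array([282.9, 112.9]), np.float64(85.2)]
blk 10157 [669.8 -10.7  66. ] z 66.1 [array([668.7, -17.8]), array([154.9, 130.5]), np.float64(4.6)]
```

View pics/w17.png

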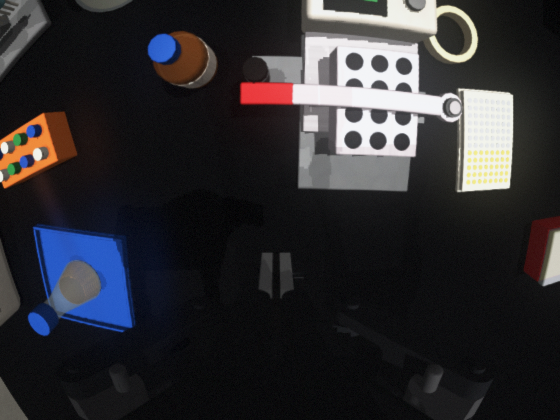

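View pics/s17c.png

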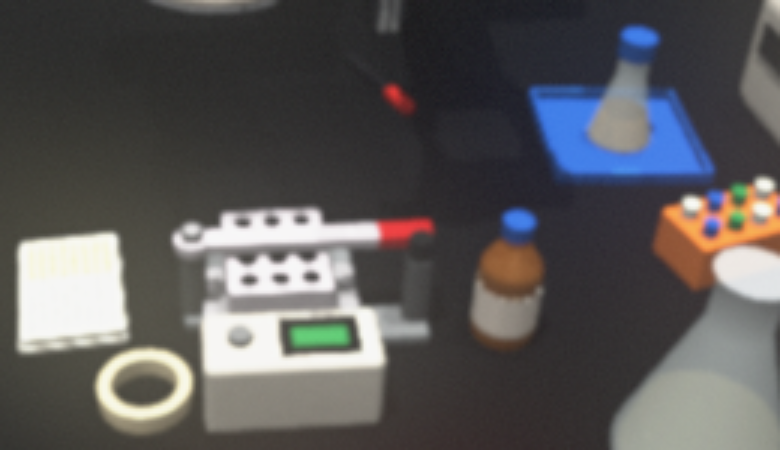

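The bar lies across the block against the post (255,70), and the block is square. One last numeric check.

Run:
```python
from h import *
s=ctrl.get_state();p=cv2.imread('pics/w17.png')[:,:,::-1].copy();d=np.load('pics/w17_d.npy');W=wworld(d,s)
A=((0,0,0),(180,255,255))
segw(p,W,'bar (clean)',*A,(245,82,435,115),(79,86))
m=np.zeros(d.shape,bool);m[82:115,245:435]=1;m&=(W[...,2]>79)&(W[...,2]<86);P=W[m][:,:2]
vx,vy,_,_=cv2.fitLine(P.astype(np.float32),cv2.DIST_HUBER,0,.01,.01).ravel();print('bar dir',np.degrees(np.arctan2(vy,vx)))
segw(p,W,'block',*A,(326,42,424,165),(62,69))
segw(p,W,'post',*A,(235,52,280,84),(86,96))
segw(p,W,'housing',*A,(300,0,440,40),(60,72))
segw(p,W,'bottlecap',(100,100,60),(130,255,255),(140,25,190,70),(100,125))
segw(p,W,'flaskcap',(100,100,40),(130,255,255),(20,295,65,340),(112,130))
```

```text
bar (clean) 3957 [647.8  29.4  81.4] z 81.4 [array([647.6,  23.6]), array([169.4,  19. ]), np.float64(86.7)]
bar dir 86.6157
block 6952 [642.7  -9.4  64.5] z 64.5 [array([643.4, -11.1]), array([80.5, 99.8]), np.float64(87.7)]
post 483 [671.5  98.8  89.1] z 89.1 [array([671.7,  98.8]), array([19.8, 19.7]), np.float64(39.8)]
housing 3284 [728.6 -13.9  65. ] z 65.1 [array([727.2, -13.1]), array([ 35.9, 130.5]), np.float64(4.6)]
bottlecap 698 [691.8 166.7 113.6] z 114.0 [array([692.1, 167.2]), array([23.1, 23.3]), np.float64(88.9)]
flaskcap 438 [436.9 362.5 118.2] z 118.9 [array([435. , 365.1]), array([33.4, 32.8]), np.float64(9.2)]
```

```bash
python3 -c "
from rig import ctrl
print(ctrl.sign_off())"
```

```text
the job is handed in; nothing more can be done
None
```

The job is handed in at about 24 s of the 64 s allowed. Sign-off gives no verdict, so what follows is from my own checks.

- **Flask:** I gripped it by the cap, carried it upright, and released it in the tray. It stands about 1–3 mm from the tray centre.
- **Block:** It tipped over the step edge and landed flat with its wells up, but slid back to about dock x 21–23 mm, close to the 18 mm limit. I pushed it further on. It now measures about dock x 32, y 0, top 65 mm, square to within about 1°.
- **Bar:** I pushed it round by the red end until the force jumped to 14 N at the stop. Afterwards its centre line was 19.6 mm from the post centre, against 20 mm for full contact. Its direction was 86.6°, against a dock y axis that I measured at 86.6–87.7°.
- **Other objects and arm:** The tip box, microplate, amber bottle, rack and tape look undisturbed in the pictures. I did not measure them all again. The arm is clear of everything.

The top and wrist cameras disagreed by about 2–3 mm, which is within all the tolerances.

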